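Feel the plate gap with a feeler blade and hold it there

TASK

Take the green-handled feeler gauge out of the grey holder block and slide its blade, upright and tip down, into the narrowing gap between the two metal plates of the blue stand, lying against the fixed plate, until it drags snugly between both plates: a clear drag, with the sprung plate pushed back about one and a half millimetres, but not forced down hard. Finish while still holding the gauge still at that depth with the gripper; leave the red gauge in the holder and the bottles and marker where they are.

Things in the scene. Friction and masses are not known exactly. Their poses are not given: they have to be found in the camera images.
- green_gauge: Feeler gauge with green handle, to be used, 60 to 130 g. Steel blade 24 wide (own x), 5 thick (y), 100 mm long, below a handle 30 wide (x), 16 thick (y), 50 mm tall. Origin: centre of the blade's tip; z up to the handle, which spans z = 100 to 150 mm. Stands tip down in either slot of the holder, axes along the holder's, up to 4 degrees of play.
- red_gauge: Feeler gauge with a red handle, not to be used; the same but its blade is 6.5 mm thick. Stands in the other slot. Origin at the tip, z up.
- holder: Grey plastic block 60 (x) x 160 (y) x 50 mm, fixed to the table, origin at the centre of its underside. Two slots from above, 26 mm (x) by 8 mm (y), 45 mm deep, centred at y = -55 and y = +55 mm; a gauge stands in each, its handle 55 to 105 mm above the block's top.
- stand: Blue stand fixed to the table: base 100 (x) x 140 (y) x 12 mm; origin at table height under the gap, 10 mm to the -y side of the base's centre. Carries two metal plates 60 mm wide in x, tops 110 mm above the table; the gap between them runs along x. A blue bracket 95 mm tall stands at y = +58 to +70 mm.
- fixed_plate: Upright rigid aluminium plate on the stand's -y side, 60 mm wide (x), 12 thick. Origin: middle of the top edge of its vertical working face; y (the stand's y) points from the face into the gap, z up. A screw has set this plate 0 to 2 mm back, differently each time, so the gap at the top is 10 to 12 mm.
- press_face: Sprung plate on the stand's +y side, 60 mm wide. Origin: middle of its working face's top edge, at y = 10 mm in the stand's frame at rest. The face leans: the gap narrows 0.15 mm per mm of depth, over 65 mm. The 5 mm blade lying on the fixed plate meets it 33 to 47 mm deep, then pushes it to +y: spring 3000 N/m, no preload; 1.5 mm = 10 mm deeper = 4.5 N squeeze, roughly 5 N drag.
- dropper_a: Small amber dropper bottle, 33 mm diameter, 102 mm tall, loose bystander. Origin at the centre of its underside.
- dropper_b: Another small amber dropper bottle, same size, loose bystander. Origin at the centre of its underside.
- marker_black: White marker with a black cap, 135 mm long, 17 mm thick, lying loose on the table; bystander. Origin at the centre of its underside, length along y.
Mind the look-alikes: they are no part of the job. Of the things that look like the stand, take the one that is farthest from the robot's base at the start.

How it is judged:
On the way, in this order (a step that is already met when the one before it is completed fails the run):
1. the green gauge is lifted clear of the holder in the gripper (height (world z) of green_gauge above 0.06 m and contact force between the fingers and green_gauge above 1 N), for 0.2 s.
2. the blade's tip has entered the gap between the plates from above, gauge upright (z of green_gauge in the frame of fixed_plate between -0.06 and -0.01 m and x of green_gauge in the frame of fixed_plate between -0.018 and 0.018 m and y of green_gauge in the frame of fixed_plate between 0 and 0.012 m and angle between green_gauge's own z axis and vertical below 0.15 rad), for 0.1 s.
At the end, for the whole second after the job is handed in: Gripper holds the green gauge (over 2 N), upright (0.1 rad), still; tip 30-80 mm below the plates' tops, within 18 mm of the middle, over 0.5 N on both plates, sprung plate pushed back 0.7-2.8 mm. Red gauge in its slot (15 mm, 0.15 rad), bottles and marker within 30 mm of their starts (contact force between the fingers and green_gauge above 2 N and y of press_face in the frame of stand between 0.0107 and 0.0128 m and contact force between green_gauge and fixed_plate above 0.5 N and contact force between green_gauge and press_face above 0.5 N and z of green_gauge in the frame of fixed_plate between -0.08 and -0.03 m and x of green_gauge in the frame of fixed_plate between -0.018 and 0.018 m and y of green_gauge in the frame of fixed_plate between 0 and 0.008 m and angle between green_gauge's own z axis and vertical below 0.1 rad and linear speed of green_gauge below 0.01 m/s and distance of red_gauge from where it was at the start of the episode below 0.015 m and angle between red_gauge's own z axis and vertical below 0.15 rad and distance of each of dropper_a, dropper_b, marker_black from where it was at the start of the episode below 0.03 m); the arm keeps its last pose, push and grip.
It fails at once if the blade is forced: over 30 N on a plate (contact force between green_gauge and press_face above 30 N or contact force between green_gauge and fixed_plate above 30 N).
It fails at once if the red gauge is pulled out of its slot or a bottle is tipped over (height (world z) of red_gauge above 0.03 m or angle between any of dropper_a, dropper_b's own z axis and vertical above 0.5 rad).
It also fails if it takes over 48 s, if anything falls off the work surface, if the arm or the gripper's body presses on something with over 40 N, if the wrist force passes 120 N, or if a joint passes its speed limit or range.

ROBOT

A 6-joint arm with a two-finger parallel gripper is mounted at the origin on a cart in front of the work surface, level with it; the furniture and walls round the work are solid. World frame = base frame: x ahead of the robot, y to its left, z up, the work surface at z = 0. Lengths are in m, angles in rad, forces in N, time in s.
With the tool pointing down it reaches from about 0.3 to 0.775 m from the base axis. Payload 14.6 kg.
Tool frame: the origin (TCP) lies at the very end of the fingers, on their centre line; the grasp point (between the pads) lies 19 mm behind it; z points along the fingers, y is the line along which they close (so a half turn about z gives the same grasp; the last joint's range is limited). The gripper opens to 94 mm and grips with 3 to 60 N. Pads are 16 mm wide; open, the fingers measure 119 mm over their backs; the gripper's body (75 mm by 177 mm) begins 78 mm behind the grasp point.
Start: joints at [-1.384, 0.3, 1.521, -0, 1.321, -0.067], TCP at [0.138, -0.532, 0.205] pointing down, gripper open.
Joint ranges: [-3.03, 3.03], [-0.79, 2.21], [0.23, 2.52], [-1.04, 4.18], [0, 3.07], [-2.55, 2.55]. Speed limits (rad/s): [2.22, 2.22, 2.57, 3.14, 3.14, 3.14].

INTERFACE

Orientations are given as [roll, pitch, yaw] about the fixed x, y, z axes, in that order (R = Rz(yaw) Ry(pitch) Rx(roll)).
In Python, from station import ctrl, cams gives the robot as it stands. The module is installed in compiled form; this text tells all that it offers.
- The arm moves only by the tool arm_command, never from a script. Its argument "plan" is a list that holds one entry, the list of rows, each a list of 7 numbers: the shift along the tool's x, y, z in fractions of the full range, 1 being 1000 mm, then the turn, a rotation vector about the tool's x, y, z in fractions of the full range, 1 being 4 rad, then the closure, from -1 (fully open) to 1 (shut). A call has 1 to 12 rows; each row is the pose to reach, as a shift and turn from the pose commanded when the call began, along the tool's axes at that moment; what a row does not reach only later rows make up. A row lasts 1/10 s, in which the tool goes at most 50 mm and 8.59 degrees, less where a joint would pass 70% of its speed; a pose out of reach is approached as far as the arm can. A shift or turn number past 1, either way, is cut back to 1. A call with a gripper value outside its range is refused whole. The fingers move at their own pace and stop on an object; "squeeze" is the grip in N (left out, the last holds). Time passes only in rows, so rows that repeat a pose let the fingers close. It gives the time, the measured TCP pose, the force, the opening and the grip force at its end, in the units of the state.
- ctrl.get_obs(): the state, without advancing time (a new reading comes with each control period).
- cams.camera(name): name is "scene" or "side" or "wrist"; returns (picture, depth): 384x512x3 uint8, blue, green, red; 384x512 float32, m along the optical axis (not along the pixel's ray), 0 where there is no reading.
- cams.camera_info(name): a dict with "fx", "fy", "cx", "cy" (pixels), "dist_coeffs" ([k1, k2, p1, p2, k3] as OpenCV has them; the pictures are not rectified), "world_to_cam" (4x4, takes a point from world to camera coordinates). Camera axes: x right, y down, z forward; pixel columns grow to the right and rows downward; lengths in m; the calibration is good to about 2 mm. A picture is of the moment at which its call begins: read the wrist's pose just before it. camera_info takes no time and is no camera call; for the wrist camera it gives the pose at the moment of the call.
- ctrl.hand_in(): hands the job in; it is judged then, once.
The state is a dict: "time_s": time; "qpos": joint angles; "joint_vel": joint speeds; "tau": joint torques, N m; "ee_pos": TCP position; "eef_rot": TCP orientation; "force": force on the tool from outside, world axes, zero at the start; "moment": the same for the moment, N m; "grip_width": finger opening in m; "grip_force": force on a finger pad.
Only numpy, scipy, OpenCV 4.12 (cv2) and the standard library are available. Lean on these libraries where they do the work, as an engineer would, in place of code of your own. Each camera call takes 0.05 s, during which the arm holds its last target. There are 200 camera calls.

## Working session

There is one attempt and no reset: what is moved stays moved. The work goes in short steps, Python scripts to look and compute and a tool call to move; the robot and the scene stay as the last step left them, time stands still between calls to the robot, and variables do not carry over. Pictures are saved under pics/ and viewed, at most 10 in all, crops included, and the job is handed in when it is done.

Besides the shell and the picture viewer there is one more tool, called after "Call:" in YAML: its name, and indented under it one key for each argument. arm_command: Moves the arm, as the interface text tells. Its arguments: {"type":"object","properties":{"plan":{"type":"array"},"squeeze":{"type":"number"}},"required":["plan"]}

```bash
mkdir -p pics
cat > h.py <<'E'
import numpy as np, cv2
from station import ctrl, cams
def grab(n):
    i=cams.camera_info(n); p,d=cams.camera(n); return p,d,i
def world(d,i):
    h,w=d.shape; K=np.array([[i['fx'],0,i['cx']],[0,i['fy'],i['cy']],[0,0,1.]])
    u,v=np.meshgrid(np.arange(w),np.arange(h))
    n=cv2.undistortPoints(np.stack([u,v],-1).reshape(-1,1,2).astype(float),K,np.array(i['dist_coeffs'])).reshape(h,w,2)
    P=np.concatenate([n,np.ones((h,w,1))],-1)*d[...,None]
    T=np.linalg.inv(np.array(i['world_to_cam'])); W=P@T[:3,:3].T+T[:3,3]; W[d<=0]=np.nan
    return W
E
python3 - <<'E'
from h import *
for n in('scene','side'):
    p,d,i=grab(n); cv2.imwrite(f'pics/{n}0.png',p); np.savez(f'{n}0.npz',p=p,W=world(d,i),T=i['world_to_cam'])
o=ctrl.get_obs(); print({k:np.round(v,3) for k,v in o.items()})
E
```

```text
{'time_s': np.float64(0.1), 'qpos': array([-1.384,  0.3  ,  1.521, -0.   ,  1.321, -0.067]), 'joint_vel': array([ 0.002, -0.001, -0.003, -0.001, -0.002,  0.001]), 'tau': array([ 1.0000e-03, -5.3265e+01, -3.5328e+01,  7.1000e-02,  2.4000e-02,
       -0.0000e+00]), 'ee_pos': array([ 0.138, -0.532,  0.205]), 'eef_rot': array([-3.141, -0.   ,  0.254]), 'force': array([-0.088,  0.34 , -0.508]), 'moment': array([-0.025, -0.075, -0.057]), 'grip_force': np.float64(0.0), 'grip_width': np.float64(0.094)}
```

View pics/scene0.png

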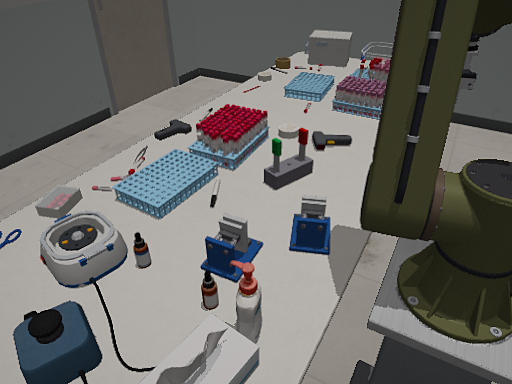

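View pics/side0.png

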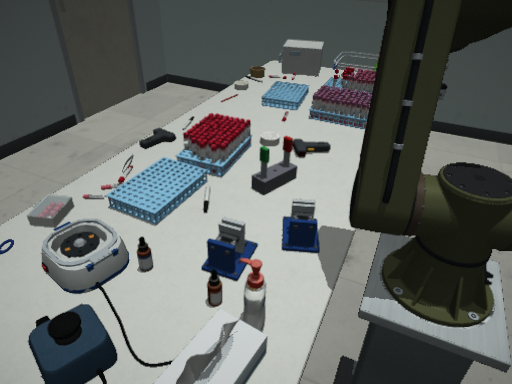

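The scene view shows the holder at (289,172), with the green gauge at (277,150) and the red at (303,140). There are two blue stands, at (232,245) and (312,225). The bottles are at (141,250) and (209,290), and the marker is at (215,193). Next I'll measure positions and enlarge the stands.

Run:
```python
from h import *
for n in('scene','side'):
    z=np.load(f'{n}0.npz'); p,W=z['p'],z['W']; hsv=cv2.cvtColor(p,cv2.COLOR_BGR2HSV)
    H,S,V=cv2.split(hsv)
    r=np.linalg.norm(W[...,:2],axis=-1)
    work=(r<1.1)&(W[...,2]>-.01)&(W[...,2]<.3)
    # table height check
    for nm,m in dict(green=(H>45)&(H<80)&(S>120),red=((H<6)|(H>174))&(S>150),blue=(H>100)&(H<125)&(S>150)&(V>50)).items():
        k,l,st,c=cv2.connectedComponentsWithStats((m&work).astype(np.uint8))
        for j in range(1,k):
            if st[j,4]>40:
                q=W[l==j]; print(n,nm,c[j].round(),st[j,4],'med',np.nanmedian(q,0).round(3),'lo',np.nanpercentile(q,3,0).round(3),'hi',np.nanpercentile(q,97,0).round(3))
    for u,v in ((289,178),(305,165),(141,262),(209,300)) if n=='scene' else ():
        print((u,v),W[v,u].round(3))
    g=work&(S<60)&(V>110)&(W[...,2]>.06)
    k,l,st,c=cv2.connectedComponentsWithStats(g.astype(np.uint8))
    for j in range(1,k):
        if st[j,4]>30: q=W[l==j]; print(n,'grey',c[j].round(),st[j,4],np.nanpercentile(q,3,0).round(3),np.nanpercentile(q,97,0).round(3))
p=cv2.imread('pics/scene0.png'); cv2.imwrite('pics/crop0.png',cv2.resize(p[120:290,190:345],None,fx=3.5,fy=3.5,interpolation=cv2.INTER_CUBIC))
```

```text
scene green [276. 147.] 130 med [ 0.541 -0.189  0.133] lo [ 0.53  -0.198  0.109] hi [ 0.557 -0.182  0.154]
scene red [217. 135.] 49 med [ 0.778 -0.222  0.1  ] lo [ 0.76  -0.27   0.093] hi [ 0.807 -0.199  0.108]
scene red [303. 136.] 123 med [ 0.502 -0.292  0.134] lo [ 0.49 -0.3   0.11] hi [ 0.517 -0.286  0.154]
scene red [247. 277.] 121 med [0.347 0.305 0.155] lo [0.339 0.296 0.143] hi [0.357 0.31  0.18 ]
scene red [248. 290.] 100 med [0.341 0.312 0.136] lo [0.333 0.3   0.128] hi [0.359 0.316 0.142]
scene blue [310. 235.] 1147 med [0.335 0.029 0.032] lo [ 0.301 -0.063  0.008] hi [0.406 0.045 0.094]
scene blue [228. 258.] 1202 med [0.472 0.201 0.018] lo [0.44  0.088 0.008] hi [0.519 0.212 0.093]
scene blue [113. 267.] 45 med [0.701 0.326 0.017] lo [0.697 0.296 0.013] hi [0.706 0.35  0.022]
(289, 178) [ 0.505 -0.21   0.023]
(305, 165) [ 0.48  -0.275  0.043]
(141, 262) [0.655 0.281 0.019]
(209, 300) [0.446 0.299 0.031]
scene grey [314. 200.] 143 [ 0.327 -0.049  0.101] [ 0.383 -0.012  0.11 ]
scene grey [ 80. 241.] 1600 [0.713 0.253 0.063] [0.875 0.404 0.082]
scene grey [237. 220.] 96 [0.
[... 1291 characters left out ...]
03 med [0.484 0.201 0.096] lo [0.453 0.195 0.092] hi [0.516 0.206 0.098]
side blue [236. 262.] 432 med [0.456 0.172 0.013] lo [0.439 0.085 0.01 ] hi [0.523 0.215 0.041]
side grey [304. 202.] 141 [ 0.328 -0.049  0.108] [ 0.386 -0.01   0.113]
side grey [234. 221.] 92 [0.461 0.119 0.107] [0.516 0.132 0.113]
side grey [ 83. 247.] 1351 [0.716 0.255 0.073] [0.875 0.403 0.085]
side grey [229. 226.] 70 [0.462 0.144 0.107] [0.516 0.154 0.114]
side grey [ 79. 242.] 55 [0.8   0.316 0.068] [0.82  0.334 0.076]
side grey [256. 293.] 259 [0.326 0.287 0.104] [0.362 0.332 0.126]
side grey [219. 350.] 2922 [0.307 0.353 0.06 ] [0.427 0.511 0.107]
side grey [209. 364.] 34 [0.365 0.439 0.06 ] [0.371 0.471 0.064]
```

View pics/crop0.png

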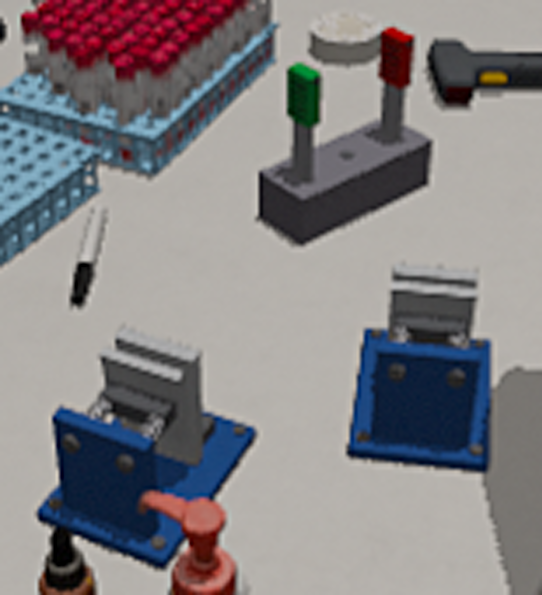

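There are two stand candidates. A is at (232,240), about (0.49, 0.14), 0.50 m from the base. B is at (312,225), about (0.355, -0.03), 0.36 m away. A is the farthest, so it's the one meant; the crop confirms A at lower left and B on the right. Next I'll look at A from above with the wrist camera.

```bash
cat >> h.py <<'E'
from scipy.spatial.transform import Rotation as R
def rel(pos,yaw,cur=None):
    o=ctrl.get_obs(); p,e=cur if cur else (o['ee_pos'],o['eef_rot'])
    A=R.from_euler('xyz',e); B=R.from_euler('xyz',[np.pi,0,yaw])
    print('shift mm',(A.inv().apply(np.array(pos)-p)*1000).round(1),'turn',(A.inv()*B).as_rotvec().round(4))
E
python3 - <<'E'
from h import *
i=cams.camera_info('wrist'); o=ctrl.get_obs()
T=np.linalg.inv(np.array(i['world_to_cam'])); A=R.from_euler('xyz',o['eef_rot']).as_matrix()
print('cam in tool',(A.T@(T[:3,3]-o['ee_pos'])).round(3),'\n',(A.T@T[:3,:3]).round(2),i['fx'],i['cx'],i['cy'])
for y in (0,): rel([.42,.135,.30],y)
E
```

```text
cam in tool [ 0.065  0.001 -0.178] 
 [[ 0.   -0.97 -0.23]
 [ 1.    0.    0.  ]
 [-0.   -0.23  0.97]] 282.08298559102315 256.84945624847825 190.2683629491915
shift mm [ 440.4 -575.1  -94.4] turn [-1.000e-03  1.000e-04  2.538e-01]
```

The rows are not in the units I measure in: shifts go in shares of 1000 mm and turns go in shares of 4 rad. I convert before sending: -558 mm / 1000 = -0.558, 510 mm / 1000 = 0.51, 0.254 rad / 4 = 0.0635.

Call:
arm_command:
  plan:
    - [[0.51,-0.558,0.005,0,0,0.0635,-1],[0.51,-0.558,0.005,0,0,0.0635,-1],[0.51,-0.558,0.005,0,0,0.0635,-1],[0.51,-0.558,0.005,0,0,0.0635,-1],[0.51,-0.558,0.005,0,0,0.0635,-1],[0.51,-0.558,0.005,0,0,0.0635,-1],[0.51,-0.558,0.005,0,0,0.0635,-1],[0.51,-0.558,0.005,0,0,0.0635,-1],[0.51,-0.558,0.005,0,0,0.0635,-1],[0.51,-0.558,0.005,0,0,0.0635,-1],[0.51,-0.558,0.005,0,0,0.0635,-1],[0.51,-0.558,0.005,0,0,0.0635,-1]]

```text
time_s: 1.3
ee_pos: [0.4191, 0.0001, 0.2015]
eef_rot: [3.142, -0.0, 0.0]
force: [1.0, -1.4, 0.0]
grip_width: 0.0942
grip_force: 0.0
```

Run:
```python
from h import *
rel([.49,.137,.20],0)
```

```text
shift mm [  70.9 -136.9    1.5] turn [ 0.0001 -0.0003  0.    ]
```

Scaled: -137 mm / 1000 = -0.137, 71 mm / 1000 = 0.071.

Call:
arm_command:
  plan:
    - [[0.071,-0.137,0,0,0,0,-1],[0.071,-0.137,0,0,0,0,-1],[0.071,-0.137,0,0,0,0,-1],[0.071,-0.137,0,0,0,0,-1],[0.071,-0.137,0,0,0,0,-1],[0.071,-0.137,0,0,0,0,-1],[0.071,-0.137,0,0,0,0,-1]]

```text
time_s: 2.0
ee_pos: [0.4895, 0.1337, 0.2017]
eef_rot: [3.142, -0.0, -0.002]
force: [0.7, -0.1, -0.1]
grip_width: 0.0941
grip_force: 0.0
```

Run:
```python
from h import *
p,d,i=grab('wrist'); W=world(d,i); np.savez('w1.npz',p=p,W=W,d=d); np.save('w1i.npy',i,allow_pickle=True)
cv2.imwrite('pics/w1.png',p); print(ctrl.get_obs()['ee_pos'].round(4))
# height bands
m=(W[...,2]>.1)&(W[...,2]<.118)
k,l,st,c=cv2.connectedComponentsWithStats(m.astype(np.uint8))
for j in range(1,k):
    if st[j,4]>50:
        q=W[l==j]; v,u=np.where(l==j); r=cv2.minAreaRect(q[:,:2].astype(np.float32)*1000)
        print(c[j].round(),st[j],r,np.median(q[:,2]).round(4))
```

```text
[0.4895 0.1338 0.2018]
[265. 190.] [258 161  15  60 723] ((489.943359375, 124.32281494140625), (59.83161926269531, 11.987156867980957), 3.227170467376709) 0.1087
[244. 191.] [238 162  13  60 559] ((488.7639465332031, 145.27891540527344), (59.93296432495117, 9.19032096862793), 3.2538814544677734) 0.108
```

View pics/w1.png

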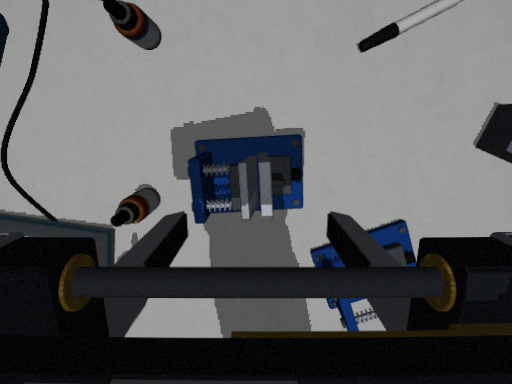

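The wrist view shows the target stand at (250,185). The fixed plate's top is at (265,190) and the sprung plate's at (244,191), with springs and bracket to its left. The other stand is at (370,270), the bottles at (140,20) and (135,205), and the marker at (410,25). The fixed plate's centre is (0.4899, 0.1243) with yaw +3.2°, and the gap is about 10.4 mm. Now to the holder.

Run:
```python
from h import *
rel([.535,-.193,.205],-.36)
```

```text
shift mm [ 46.  326.7  -3.2] turn [-1.000e-04 -4.000e-04  3.582e-01]
```

Scaled: 330 mm / 1000 = 0.33, 46 mm / 1000 = 0.046, 0.36 rad / 4 = 0.09.

Call:
arm_command:
  plan:
    - [[0.046,0.33,-0.003,0,0,0.09,-1],[0.046,0.33,-0.003,0,0,0.09,-1],[0.046,0.33,-0.003,0,0,0.09,-1],[0.046,0.33,-0.003,0,0,0.09,-1],[0.046,0.33,-0.003,0,0,0.09,-1],[0.046,0.33,-0.003,0,0,0.09,-1],[0.046,0.33,-0.003,0,0,0.09,-1],[0.046,0.33,-0.003,0,0,0.09,-1],[0.046,0.33,-0.003,0,0,0.09,-1],[0.046,0.33,-0.003,0,0,0.09,-1]]

```text
time_s: 3.05
ee_pos: [0.5354, -0.1946, 0.2047]
eef_rot: [-3.141, -0.0, -0.36]
force: [0.4, 0.5, 0.7]
grip_width: 0.0938
grip_force: 0.0
```

Run:
```python
from h import *
p,d,i=grab('wrist'); W=world(d,i); cv2.imwrite('pics/w2.png',p); o=ctrl.get_obs(); print(o['ee_pos'].round(4),o['eef_rot'].round(4))
H,S,V=cv2.split(cv2.cvtColor(p,cv2.COLOR_BGR2HSV))
for nm,m in dict(green=(H>45)&(H<80)&(S>120),red=((H<6)|(H>174))&(S>150),holder=(W[...,2]>.044)&(W[...,2]<.056)).items():
    k,l,st,c=cv2.connectedComponentsWithStats(m.astype(np.uint8))
    for j in range(1,k):
        if st[j,4]>60:
            q=W[l==j]; z=np.nanpercentile(q[:,2],90); 
            t=q[q[:,2]>z-.006]; r=cv2.minAreaRect(t[:,:2].astype(np.float32)*1000)
            print(nm,c[j].round(),st[j],z.round(4),r)
```

```text
[ 0.5355 -0.1943  0.2048] [-3.1415e+00 -3.0000e-04 -3.5950e-01]
green [255. 189.] [246 168  19  42 717] 0.1543 ((544.8922119140625, -197.47586059570312), (14.455452919006348, 29.39411163330078), 69.05091857910156)
red [226.   3.] [217   0  19   8  88] 0.1052 ((706.315673828125, -230.8787841796875), (14.01828670501709, 3.2391669750213623), 74.90788269042969)
red [462. 131.] [453 123  20  15  87] 0.0272 ((498.45574951171875, -460.8361511230469), (24.548786163330078, 4.083043575286865), 28.62546730041504)
red [376. 190.] [ 357  170   38   42 1113] 0.1542 ((504.97808837890625, -299.0728454589844), (15.510890007019043, 29.357755661010742), 68.57931518554688)
holder [59.  9.] [ 53   0  14  21 130] 0.0456 ((787.1356811523438, -60.57453536987305), (14.94719409942627, 19.293415069580078), 62.01226806640625)
holder [82. 13.] [ 68   0  27  31 303] 0.0458 ((773.3052368164062, -80.489501953125), (23.091930389404297, 31.81303596496582), 76.30023193359375)
holder [89. 41.] [   0    0  157   88 2220] 0.046 ((753.1838989257812, -56.63103485107422), (200.80943298339844, 40.70875930786133), 88.53663635253906)
holder [231.  16.] [ 189    0   98   43 1128] 0.048 ((722.5423583984375, -244.5693817138672), (43.599342346191406, 96.9195556640625), 2.7686972618103027)
holder [29. 24.] [  5  10  48  31 388] 0.0456 ((788.24365234375, -19.192811965942383), (53.732181549072266, 19.479663848876953), 88.60243225097656)
holder [38. 44.] [  0  23  81  45 853] 0.0457 ((764.3797607421875, -19.815387725830078), (101.5181884765625, 25.515037536621094), 89.77182006835938)
holder [300. 171.] [ 234  147  136   52 5497] 0.0499 ((524.1731567382812, -248.1990966796875), (160.60479736328125, 60.60758590698242), 68.67027282714844)
holder [194. 325.] [174 316  38  19 223] 0.055 ((376.88720703125, -42.66529846191406), (49.283103942871094, 17.590456008911133), 59.14866256713867)
```

View pics/w2.png

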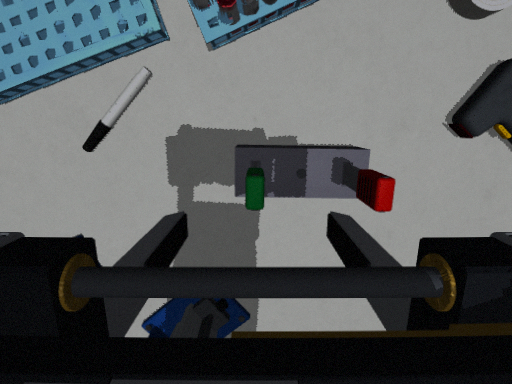

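The wrist view shows the green handle's top at (255,189), the red one at (376,190) and the holder at (300,171). The measured handle position agrees with the slot. Next I'll grasp the green handle across its 16 mm thickness.

Run:
```python
from h import *
rel([.5446,-.1973,.111],-.372)
```

```text
shift mm [ 9.5 -0.4 93.8] turn [-0.0001 -0.0003  0.0125]
```

Scaled: 94 mm / 1000 = 0.094, 9.5 mm / 1000 = 0.0095, 0.0125 rad / 4 = 0.0031.

Call:
arm_command:
  plan:
    - [[0.0095,0,0.02,0,0,0.0031,-1],[0.0095,0,0.045,0,0,0.0031,-1],[0.0095,0,0.07,0,0,0.0031,-1],[0.0095,0,0.094,0,0,0.0031,-1],[0.0095,0,0.094,0,0,0.0031,-1],[0.0095,0,0.094,0,0,0.0031,0],[0.0095,0,0.094,0,0,0.0031,1],[0.0095,0,0.094,0,0,0.0031,1],[0.0095,0,0.094,0,0,0.0031,1],[0.0095,0,0.094,0,0,0.0031,1],[0.0095,0,0.094,0,0,0.0031,1],[0.0095,0,0.094,0,0,0.0031,1]]
  squeeze: 25

```text
time_s: 4.3
ee_pos: [0.5445, -0.1984, 0.1105]
eef_rot: [-3.142, -0.0, -0.373]
force: [-0.0, -0.5, 0.0]
grip_width: 0.0411
grip_force: 0.0
```

Call:
arm_command:
  plan:
    - [[0,0,0,0,0,0,1],[0,0,0,0,0,0,1],[0,0,0,0,0,0,1],[0,0,0,0,0,0,1]]

```text
time_s: 4.7
ee_pos: [0.5447, -0.1979, 0.1104]
eef_rot: [-3.14, 0.0, -0.373]
force: [1.3, 4.0, -0.2]
grip_width: 0.016
grip_force: 25.0
```

Scaled: -145 mm / 1000 = -0.145, -130 mm / 1000 = -0.13.

Call:
arm_command:
  plan:
    - [[0,0,-0.01,0,0,0,1],[0,0,-0.025,0,0,0,1],[0,0,-0.045,0,0,0,1],[0,0,-0.07,0,0,0,1],[0,0,-0.1,0,0,0,1],[0,0,-0.13,0,0,0,1],[0,0,-0.145,0,0,0,1],[0,0,-0.145,0,0,0,1],[0,0,-0.145,0,0,0,1],[0,0,-0.145,0,0,0,1]]

```text
time_s: 5.7
ee_pos: [0.5441, -0.1984, 0.2543]
eef_rot: [3.141, 0.002, -0.373]
force: [-0.0, 0.6, -1.4]
grip_width: 0.016
grip_force: 25.0
```

Run:
```python
from h import *
# target: blade centre over gap middle; stand yaw .0565
rel([.4893,.1358,.255],.0565)
o=ctrl.get_obs(); print(o['grip_force'],o['grip_width'],o['force'],o['ee_pos'])
p,d,i=grab('wrist'); W=world(d,i)
A=R.from_euler('xyz',o['eef_rot']); L=A.inv().apply((W-o['ee_pos']).reshape(-1,3)).reshape(W.shape)*1000
H,S,V=cv2.split(cv2.cvtColor(p,cv2.COLOR_BGR2HSV)); g=(H>45)&(H<80)&(S>120)
v,u=np.where(g); print(g.sum(),u.mean(),v.mean(),'tool-frame med',np.nanmedian(L[g],0).round(1),np.nanpercentile(L[g],3,0).round(1),np.nanpercentile(L[g],97,0).round(1))
cv2.imwrite('pics/w3.png',p)
```

```text
shift mm [-172.8 -291.2   -0.4] turn [-3.000e-04  1.900e-03 -4.293e-01]
24.994613528251648 0.016029255302442938 [-0.00837756  0.57762173 -1.36940143] [ 0.54413441 -0.198352    0.25428525]
3829 255.67955079655263 288.017759206059 tool-frame med [ 14.6   1.3 -44.2] [  -5.5  -40.8 -136. ] [33.8 42.7 -6.1]
```

View pics/w3.png

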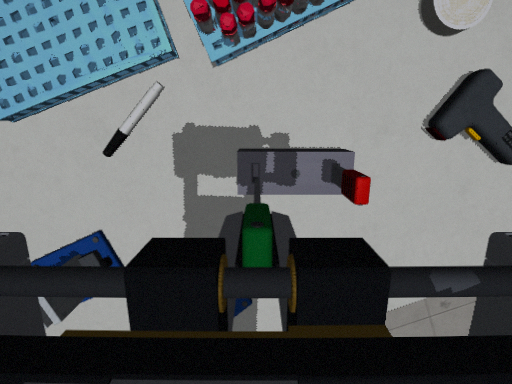

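The wrist view shows the green handle in the fingers at (258,240), the blade below it at (257,185), and the red gauge still in its slot. I'll measure the blade's lean in the hand.

Run:
```python
from h import *
o=ctrl.get_obs(); p,d,i=grab('wrist'); W=world(d,i)
A=R.from_euler('xyz',o['eef_rot']); L=A.inv().apply((W-o['ee_pos']).reshape(-1,3)).reshape(W.shape)*1000
m=(abs(L[...,1])<12)&(L[...,2]>-10)&(L[...,2]<112)&(L[...,0]>0)
for a in range(-10,112,10):
    q=L[m&(L[...,2]>=a)&(L[...,2]<a+10)]
    if len(q)>3: print(a,len(q),'x',np.percentile(q[:,0],[10,50,95]).round(1),'y',np.percentile(q[:,1],[3,50,97]).round(1))
```

```text
-10 164 x [ 8.5 14.  14.7] y [-11.2   0.   11.2]
0 41 x [13.8 14.4 14.7] y [-5.8  0.7  7.8]
10 11 x [11.3 11.4 11.7] y [-1.3  0.6  2.8]
20 20 x [11.2 11.4 11.6] y [-0.9  1.   2.9]
30 18 x [11.3 11.4 11.6] y [-1.  1.  3.]
40 18 x [11.2 11.3 11.6] y [-1.1  1.   3. ]
50 18 x [11.1 11.3 11.5] y [-1.2  1.   3.1]
60 13 x [11.1 11.2 11.6] y [-1.2  1.4  3.2]
70 15 x [10.9 11.3 11.5] y [-1.3  0.5  3.3]
80 12 x [11.2 11.4 11.7] y [-1.4  0.5  3. ]
90 7 x [11.2 11.3 11.5] y [-0.5  0.5  2.3]
100 6 x [10.9 11.2 11.4] y [-1.4  1.   2.5]
```

Scaled: -291 mm / 1000 = -0.291, -173 mm / 1000 = -0.173, -0.429 rad / 4 = -0.1073.

Call:
arm_command:
  plan:
    - [[-0.173,-0.291,0,0,0,-0.1073,1],[-0.173,-0.291,0,0,0,-0.1073,1],[-0.173,-0.291,0,0,0,-0.1073,1],[-0.173,-0.291,0,0,0,-0.1073,1],[-0.173,-0.291,0,0,0,-0.1073,1],[-0.173,-0.291,0,0,0,-0.1073,1],[-0.173,-0.291,0,0,0,-0.1073,1],[-0.173,-0.291,0,0,0,-0.1073,1],[-0.173,-0.291,0,0,0,-0.1073,1],[-0.173,-0.291,0,0,0,-0.1073,1],[-0.173,-0.291,0,0,0,-0.1073,1]]

```text
time_s: 6.9
ee_pos: [0.4896, 0.1345, 0.2553]
eef_rot: [3.141, 0.0, 0.055]
force: [0.1, 0.3, -1.5]
grip_width: 0.0158
grip_force: 25.0
```

Run:
```python
from h import *
o=ctrl.get_obs(); print(o['time_s'],o['ee_pos'].round(4),o['eef_rot'].round(4),o['force'].round(2))
p,d,i=grab('wrist'); W=world(d,i); cv2.imwrite('pics/w4.png',p[100:290,150:370].repeat(3,0).repeat(3,1))
m=(W[...,2]>.1)&(W[...,2]<.118)
k,l,st,c=cv2.connectedComponentsWithStats(m.astype(np.uint8))
for j in range(1,k):
    if st[j,4]>50:
        q=W[l==j]; print(c[j].round(),st[j],cv2.minAreaRect(q[:,:2].astype(np.float32)*1000),np.median(q[:,2]).round(4))
A=R.from_euler('xyz',o['eef_rot']); L=A.inv().apply((W-o['ee_pos']).reshape(-1,3)).reshape(W.shape)*1000
m=(abs(L[...,1])<15)&(L[...,2]>-10)&(L[...,2]<108)&(L[...,0]>0)
for a in range(-10,108,10):
    q=L[m&(L[...,2]>=a)&(L[...,2]<a+10)]
    if len(q)>3: print(a,len(q),'x',np.percentile(q[:,0],[10,50,95]).round(1),'y',np.percentile(q[:,1],[3,50,97]).round(1))
```

```text
6.9 [0.4896 0.1345 0.2553] [3.1414e+00 3.0000e-04 5.4700e-02] [ 0.07  0.28 -1.51]
[246. 180.] [243 156   8  50 387] ((489.16973876953125, 145.3606414794922), (59.00912094116211, 8.397662162780762), 2.5413589477539062) 0.108
[265. 180.] [260 156  10  50 483] ((490.46246337890625, 124.29084014892578), (58.876155853271484, 10.795967102050781), 3.622359037399292) 0.1087
[ 44. 264.] [ 33 261  25   6  72] ((364.14703369140625, 404.38427734375), (7.451279640197754, 33.07023620605469), 2.3320868015289307) 0.104
[121. 264.] [112 260  19   7  68] ((371.2991027832031, 303.00640869140625), (3.537824869155884, 25.206453323364258), 13.852888107299805) 0.1033
-10 197 x [ 8.6 12.  14.2] y [-13.8   0.   14. ]
0 31 x [11.6 13.7 14.2] y [-6.9  0.6 10.6]
10 18 x [10.5 10.9 11.2] y [-1.6  0.6  2.7]
20 20 x [10.7 10.9 11. ] y [-0.9  1.3  2.8]
30 18 x [10.8 10.9 11.2] y [-1.   0.9  2.9]
40 18 x [10.8 10.9 11.1] y [-1.1  0.9  3. ]
50 18 x [10.6 10.9 11. ] y [-1.2  0.9  3.1]
60 13 x [10.7 10.8 11.2] y [-1.3  0.5  3.1]
70 14 x [10.5 10.8 11. ] y [-1.4  1.4  3.2]
80 12 x [10.6 10.8 11. ] y [-1.5 -0.1  3. ]
90 9 x [10.6 10.8 10.9] y [-1.4  0.4  2.4]
100 5 x [10.3 10.8 11. ] y [-1.5  0.4  2.3]
```

View pics/w4.png

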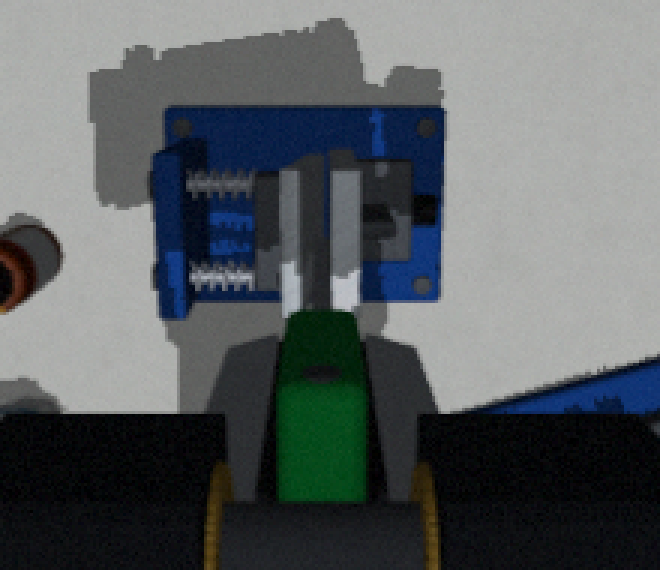

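The crop shows the blade at crop x≈316, between the sprung plate's top (290) and the fixed plate's top (345), parallel to the gap. In the camera's frame, the blade centre is about 3.3 mm from the fixed face. I'll shift it 1 mm off the face and go down in small steps while watching the force.

Scaled: 46 mm / 1000 = 0.046, 44 mm / 1000 = 0.044.

Call:
arm_command:
  plan:
    - [[0,-0.001,0,0,0,0,1],[0,-0.001,0.015,0,0,0,1],[0,-0.001,0.028,0,0,0,1],[0,-0.001,0.036,0,0,0,1],[0,-0.001,0.039,0,0,0,1],[0,-0.001,0.042,0,0,0,1],[0,-0.001,0.044,0,0,0,1],[0,-0.001,0.046,0,0,0,1],[0,-0.001,0.046,0,0,0,1],[0,-0.001,0.046,0,0,0,1]]

```text
time_s: 7.95
ee_pos: [0.4894, 0.1366, 0.2097]
eef_rot: [-3.142, -0.0, 0.056]
force: [-0.1, -1.2, -0.5]
grip_width: 0.0159
grip_force: 25.0
```

Scaled: 13 mm / 1000 = 0.013, 1.2 mm / 1000 = 0.0012.

Call:
arm_command:
  plan:
    - [[0,0.0007,0.002,0,0,0,1],[0,0.0012,0.004,0,0,0,1],[0,0.0012,0.007,0,0,0,1],[0,0.0012,0.01,0,0,0,1],[0,0.0012,0.013,0,0,0,1],[0,0.0012,0.013,0,0,0,1],[0,0.0012,0.013,0,0,0,1],[0,0.0012,0.013,0,0,0,1]]

```text
time_s: 8.75
ee_pos: [0.4895, 0.1354, 0.1966]
eef_rot: [-3.142, -0.0, 0.056]
force: [0.9, -0.7, -1.3]
grip_width: 0.016
grip_force: 25.0
```

```bash
cat > s.py <<'E'
from h import *
P=[];F=[]
for k in range(6):
    o=ctrl.get_obs(); P.append(o['ee_pos']);F.append(np.r_[o['force'],o['moment']]); 
    if k==0: p,d,i=grab('wrist')
    elif k<4: cams.camera('wrist')
print(o['time_s'],(np.mean(P,0)*1000).round(2),'F',np.mean(F,0).round(2),np.std(F,0).round(2),o['eef_rot'].round(4))
W=world(d,i)
for nm,(a,b) in dict(fixed=(.105,.135),press=(.138,.160)).items():
    m=(W[...,2]>.1)&(W[...,2]<.118)&(W[...,0]>.45)&(W[...,0]<.525)&(W[...,1]>a)&(W[...,1]<b)
    q=W[m&(W[...,0]>.495)]*1000
    if len(q)>20:
        s=(q[:,1]-(q[:,0]-490)*.0565); print(nm,m.sum(),'across',np.percentile(s,[2,50,98]).round(2),s.mean().round(2))
E
python3 s.py
```

```text
8.95 [489.45 135.42 196.58] F [ 0.2  -0.31 -0.84  0.02  0.   -0.  ] [0.57 0.37 0.42 0.01 0.03 0.03] [-3.1415e+00 -1.0000e-04  5.6300e-02]
fixed 587 across [118.65 124.52 132.99] 124.7
press 447 across [140.96 145.49 149.53] 145.2
```

Scaled: 1 mm / 1000 = 0.001, 0.5 mm / 1000 = 0.0005.

Call:
arm_command:
  plan:
    - [[0,0.0005,0,0,0,0,1],[0,0.001,0,0,0,0,1],[0,0.001,0,0,0,0,1],[0,0.001,0,0,0,0,1]]

```text
time_s: 9.35
ee_pos: [0.4895, 0.1344, 0.1965]
eef_rot: [-3.142, 0.0, 0.056]
force: [-0.2, 0.3, -0.7]
grip_width: 0.0159
grip_force: 25.0
```

```bash
python3 s.py|head -1
```

```text
9.55 [489.46 134.39 196.48] F [ 0.02 -0.47 -0.7   0.02 -0.   -0.01] [0.18 0.46 0.52 0.03 0.01 0.01] [3.1416 0.     0.0563]
```

Call:
arm_command:
  plan:
    - [[0,0.0003,0,0,0,0,1],[0,0.0005,0,0,0,0,1],[0,0.0005,0,0,0,0,1]]

```text
time_s: 9.85
ee_pos: [0.4895, 0.1339, 0.1965]
eef_rot: [-3.142, -0.0, 0.056]
force: [-0.1, 0.5, -1.0]
grip_width: 0.0156
grip_force: 25.0
```

```bash
python3 s.py|head -1
```

```text
10.05 [489.5  133.88 196.49] F [ 0.16  0.   -0.97  0.02  0.01 -0.01] [0.17 0.62 0.33 0.04 0.02 0.02] [-3.1416e+00 -1.0000e-04  5.6200e-02]
```

Scaled: 0.3 mm / 1000 = 0.0003.

Call:
arm_command:
  plan:
    - [[0,0.0003,0,0,0,0,1],[0,0.0003,0,0,0,0,1],[0,0.0003,0,0,0,0,1]]

```text
time_s: 10.35
ee_pos: [0.4895, 0.1336, 0.1965]
eef_rot: [-3.142, -0.0, 0.056]
force: [-0.7, 0.0, 0.3]
grip_width: 0.0155
grip_force: 25.0
```

```bash
python3 s.py|head -1
```

```text
10.55 [489.51 133.6  196.49] F [ 0.    0.04  0.11  0.06 -0.01  0.01] [0.33 0.18 0.61 0.01 0.01 0.03] [-3.1416 -0.      0.0563]
```

Scaled: 0.3 mm / 1000 = 0.0003.

Call:
arm_command:
  plan:
    - [[0,0.0003,0,0,0,0,1],[0,0.0003,0,0,0,0,1],[0,0.0003,0,0,0,0,1]]

```text
time_s: 10.85
ee_pos: [0.4895, 0.1335, 0.1965]
eef_rot: [-3.141, -0.0, 0.056]
force: [-0.6, 3.3, -1.0]
grip_width: 0.016
grip_force: 25.0
```

```bash
python3 s.py|head -1
```

```text
11.05 [489.51 133.45 196.48] F [-0.29  2.65 -0.88  0.78  0.04 -0.04] [0.29 0.5  0.37 0.1  0.04 0.02] [-3.1413 -0.      0.0564]
```

Contact with the fixed plate: Fy is +2.65 N at 19 mm depth. Now I'll descend towards the sprung plate.

Scaled: 12 mm / 1000 = 0.012, 11 mm / 1000 = 0.011.

Call:
arm_command:
  plan:
    - [[0,0,0.002,0,0,0,1],[0,0,0.005,0,0,0,1],[0,0,0.008,0,0,0,1],[0,0,0.011,0,0,0,1],[0,0,0.012,0,0,0,1],[0,0,0.012,0,0,0,1],[0,0,0.012,0,0,0,1]]

```text
time_s: 11.75
ee_pos: [0.4894, 0.1334, 0.1841]
eef_rot: [-3.141, 0.001, 0.056]
force: [0.5, 5.2, -3.9]
grip_width: 0.016
grip_force: 25.0
```

```bash
python3 s.py
```

```text
11.95 [489.36 133.36 184.15] F [-0.09  5.26 -3.75  1.42 -0.07  0.01] [0.33 0.31 0.2  0.02 0.02 0.02] [-3.1415e+00  7.0000e-04  5.6300e-02]
fixed 561 across [118.37 124.75 132.96] 124.84
press 456 across [141.33 144.99 149.62] 145.34
```

Scaled: 3 mm / 1000 = 0.003, 1.5 mm / 1000 = 0.0015.

Call:
arm_command:
  plan:
    - [[0,0,0.0015,0,0,0,1],[0,0,0.003,0,0,0,1],[0,0,0.003,0,0,0,1],[0,0,0.003,0,0,0,1]]

```text
time_s: 12.35
ee_pos: [0.4896, 0.1334, 0.1815]
eef_rot: [-3.141, -0.0, 0.056]
force: [0.9, 5.5, -0.0]
grip_width: 0.016
grip_force: 25.0
```

```bash
python3 s.py
```

```text
12.55 [489.6  133.39 181.47] F [ 0.28  5.26 -0.42  1.47 -0.1  -0.05] [0.7  0.48 0.56 0.03 0.03 0.02] [-3.1413e+00 -3.0000e-04  5.6300e-02]
fixed 563 across [118.43 124.78 132.06] 124.68
press 455 across [141.27 144.95 149.43] 145.22
```

Call:
arm_command:
  plan:
    - [[0,0,0.0015,0,0,0,1],[0,0,0.003,0,0,0,1],[0,0,0.003,0,0,0,1],[0,0,0.003,0,0,0,1]]

```text
time_s: 12.95
ee_pos: [0.4896, 0.1334, 0.1785]
eef_rot: [-3.141, -0.0, 0.056]
force: [0.5, 4.4, -0.2]
grip_width: 0.0159
grip_force: 25.0
```

```bash
python3 s.py
```

```text
13.15 [489.61 133.39 178.47] F [ 0.69  5.29 -0.21  1.47 -0.11 -0.03] [0.23 0.45 0.46 0.02 0.02 0.02] [-3.1414e+00 -2.0000e-04  5.6300e-02]
fixed 567 across [118.53 124.85 132.07] 124.69
press 447 across [141.19 144.71 149.23] 145.07
```

Scaled: 3 mm / 1000 = 0.003, 1.5 mm / 1000 = 0.0015.

Call:
arm_command:
  plan:
    - [[0,0,0.0015,0,0,0,1],[0,0,0.003,0,0,0,1],[0,0,0.003,0,0,0,1],[0,0,0.003,0,0,0,1]]

```text
time_s: 13.55
ee_pos: [0.4896, 0.1334, 0.1755]
eef_rot: [-3.141, -0.0, 0.056]
force: [0.6, 6.0, -0.3]
grip_width: 0.0158
grip_force: 25.0
```

```bash
python3 s.py
```

```text
13.75 [489.61 133.4  175.48] F [-0.17  5.43  0.01  1.5  -0.12 -0.01] [0.54 0.68 0.19 0.02 0.03 0.02] [-3.1414e+00 -3.0000e-04  5.6300e-02]
fixed 580 across [118.72 124.97 132.96] 124.89
press 460 across [141.11 145.3  149.81] 145.17
```

Scaled: 3 mm / 1000 = 0.003, 1.5 mm / 1000 = 0.0015.

Call:
arm_command:
  plan:
    - [[0,0,0.0015,0,0,0,1],[0,0,0.003,0,0,0,1],[0,0,0.003,0,0,0,1],[0,0,0.003,0,0,0,1]]

```text
time_s: 14.15
ee_pos: [0.4896, 0.1334, 0.1725]
eef_rot: [-3.141, -0.0, 0.056]
force: [0.9, 5.6, -1.1]
grip_width: 0.0162
grip_force: 25.0
```

```bash
python3 s.py
```

```text
14.35 [489.62 133.42 172.49] F [ 0.75  5.51 -0.66  1.51 -0.1  -0.01] [0.24 0.26 0.43 0.03 0.01 0.04] [-3.1413e+00 -4.0000e-04  5.6300e-02]
fixed 563 across [118.89 125.03 132.75] 124.83
press 467 across [141.04 145.2  149.76] 145.24
```

Scaled: 3 mm / 1000 = 0.003, 1.5 mm / 1000 = 0.0015.

Call:
arm_command:
  plan:
    - [[0,0,0.0015,0,0,0,1],[0,0,0.003,0,0,0,1],[0,0,0.003,0,0,0,1],[0,0,0.003,0,0,0,1]]

```text
time_s: 14.75
ee_pos: [0.4896, 0.1334, 0.1695]
eef_rot: [-3.141, -0.0, 0.056]
force: [1.1, 5.8, 0.1]
grip_width: 0.0161
grip_force: 25.0
```

```bash
python3 s.py
```

```text
14.95 [489.63 133.43 169.51] F [ 0.81  5.84 -0.15  1.49 -0.1  -0.04] [0.31 0.82 0.56 0.04 0.02 0.01] [-3.1414e+00 -4.0000e-04  5.6400e-02]
fixed 556 across [118.98 124.4  132.12] 124.6
press 480 across [141.02 145.09 149.56] 145.2
```

Scaled: 3 mm / 1000 = 0.003, 1.5 mm / 1000 = 0.0015.

Call:
arm_command:
  plan:
    - [[0,0,0.0015,0,0,0,1],[0,0,0.003,0,0,0,1],[0,0,0.003,0,0,0,1],[0,0,0.003,0,0,0,1]]

```text
time_s: 15.35
ee_pos: [0.4897, 0.1335, 0.1667]
eef_rot: [-3.141, -0.001, 0.056]
force: [0.2, 6.0, 1.4]
grip_width: 0.0159
grip_force: 25.0
```

```bash
python3 s.py
python3 - <<'E'
from h import *
p,d,i=grab('scene'); cv2.imwrite('pics/s5.png',cv2.resize(p[190:280,190:280],None,fx=6,fy=6,interpolation=cv2.INTER_CUBIC))
E
```

```text
15.55 [489.74 133.46 166.68] F [-0.02  6.3   1.53  1.49 -0.11 -0.01] [0.15 0.3  0.22 0.03 0.03 0.02] [-3.1413e+00 -8.0000e-04  5.6400e-02]
fixed 560 across [118.38 124.45 132.99] 124.53
press 465 across [141.71 145.8  150.26] 145.79
```

View pics/s5.png

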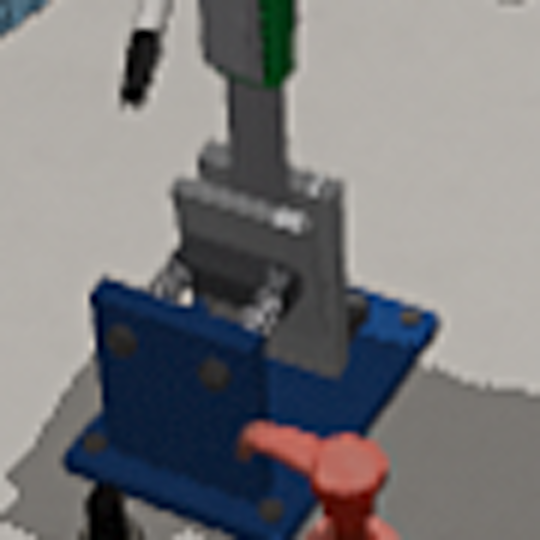

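The crop shows the blade between the plates. The force change (Fz +1.9 N) and the press plate's shift of about 0.6 mm mark the start of drag at roughly 46 mm depth. I'll go a bit deeper.

Scaled: 3 mm / 1000 = 0.003, 1.5 mm / 1000 = 0.0015.

Call:
arm_command:
  plan:
    - [[0,0,0.0015,0,0,0,1],[0,0,0.003,0,0,0,1],[0,0,0.003,0,0,0,1],[0,0,0.003,0,0,0,1]]

```text
time_s: 16.0
ee_pos: [0.4899, 0.1335, 0.1639]
eef_rot: [-3.141, -0.001, 0.056]
force: [-0.5, 6.0, 3.4]
grip_width: 0.0159
grip_force: 25.0
```

```bash
python3 s.py
```

```text
16.2 [489.87 133.49 163.89] F [-0.17  6.39  3.09  1.46 -0.08 -0.01] [0.46 0.23 0.54 0.01 0.01 0.03] [-3.1413e+00 -1.2000e-03  5.6400e-02]
fixed 576 across [118.51 124.55 133.  ] 124.57
press 474 across [141.74 145.73 150.08] 145.83
```

Scaled: 3 mm / 1000 = 0.003, 1.5 mm / 1000 = 0.0015.

Call:
arm_command:
  plan:
    - [[0,0,0.0015,0,0,0,1],[0,0,0.003,0,0,0,1],[0,0,0.003,0,0,0,1],[0,0,0.003,0,0,0,1]]

```text
time_s: 16.6
ee_pos: [0.49, 0.1335, 0.1611]
eef_rot: [-3.141, -0.002, 0.056]
force: [-0.7, 6.7, 4.5]
grip_width: 0.0158
grip_force: 25.0
```

```bash
python3 s.py
```

```text
16.8 [490.   133.51 161.1 ] F [ 0.71  6.29  4.41  1.4  -0.09 -0.02] [0.69 0.57 0.39 0.03 0.03 0.03] [-3.1412e+00 -1.7000e-03  5.6400e-02]
fixed 573 across [118.73 124.65 132.93] 124.69
press 476 across [142.41 146.42 150.78] 146.44
```

Scaled: 2 mm / 1000 = 0.002, 1 mm / 1000 = 0.001.

Call:
arm_command:
  plan:
    - [[0,0,0.001,0,0,0,1],[0,0,0.002,0,0,0,1],[0,0,0.002,0,0,0,1],[0,0,0.002,0,0,0,1],[0,0,0.002,0,0,0,1],[0,0,0.002,0,0,0,1]]

```text
time_s: 17.4
ee_pos: [0.4901, 0.1335, 0.1593]
eef_rot: [-3.141, -0.002, 0.056]
force: [0.8, 5.7, 6.8]
grip_width: 0.0157
grip_force: 25.0
```

```bash
python3 s.py
python3 - <<'E'
from h import *
o=ctrl.get_obs(); print(o['grip_force'],o['grip_width'],abs(o['joint_vel']).max())
z=np.load('scene0.npz')
p,d,i=grab('scene'); W=world(d,i)
for n,(a,q) in dict(before=(z['p'],z['W']),now=(p,W)).items():
    H,S,V=cv2.split(cv2.cvtColor(a,cv2.COLOR_BGR2HSV))
    m=((H<6)|(H>174))&(S>150)&(np.linalg.norm(q[...,:2]-[.503,-.292],axis=-1)<.03); v,u=np.where(m); print(n,'red',m.sum(),u.mean().round(1),v.mean().round(1))
    for nm,c,zz in(('a',(.655,.285),.05),('b',(.446,.305),.05)):
        m=(np.linalg.norm(q[...,:2]-c,axis=-1)<.035)&(q[...,2]>.02)&(q[...,2]<.12); print(nm,m.sum(),np.nanmedian(q[m],0).round(3))
E
```

```text
17.6 [490.11 133.54 159.34] F [ 0.13  6.28  6.48  1.37 -0.01 -0.04] [0.4  0.44 0.39 0.03 0.04 0.01] [-3.1412e+00 -2.1000e-03  5.6500e-02]
fixed 563 across [118.84 124.7  133.01] 124.72
press 479 across [142.42 146.35 150.68] 146.46
24.994255006313324 0.01614231750529253 0.0016705788959955692
before red 123 302.6 135.9
a 361 [0.655 0.274 0.057]
b 418 [0.448 0.292 0.058]
now red 124 302.6 135.9
a 363 [0.655 0.274 0.057]
b 420 [0.448 0.292 0.059]
```

The press plate is pushed back about 1.4 mm with a clear drag, the grip is steady, and the red gauge and bottles haven't moved. Handing in.

```bash
python3 -c "
from h import *
print(ctrl.hand_in())"
```

```text
the job is handed in; nothing more can be done
None
```

I handed the job in with the green gauge held still in the far blue stand, about 56 mm deep against the fixed plate, and the sprung plate pushed back roughly 1.4 mm; the hand-in gave no verdict, and I did not re-check the marker.

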